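# Shut the acrylic gear tower for the night

## Robot

A 6-joint arm with a two-finger parallel gripper is mounted at the origin on the work surface. World frame = base frame: x ahead of the robot, y to its left, z up, the work surface at z = 0. Lengths are in m, angles in rad, forces in N, time in s.
With the tool pointing down it reaches from about 0.375 to 0.75 m from the base axis. Payload 9 kg.
Tool frame: the origin (TCP) lies at the very end of the fingers, on their centre line; the grasp point (between the pads) lies 19 mm behind it (r.grip_depth is the distance from the TCP to the grasp point, in m); z points along the fingers, y is the line along which they close (so a half turn about z gives the same grasp; the last joint's range is limited). The gripper opens to 85 mm and grips with 20 to 120 N. Pads are 22 mm wide; open, the fingers measure 114 mm over their backs; the gripper's body (76 mm by 85 mm) begins 54 mm behind the grasp point. The pads swing forward as they close: fully open they stand 13 mm farther back than shut.
Start: joints at [0.958, 0.104, 0.097, 1.564, 0, 1.353], TCP at [0.231, 0.554, 0.231] pointing down, gripper open.
Joint ranges: [-2.99, 2.99], [-0.84, 1.86], [-1.1, 1.16], [-1.84, 2.11], [-1.51, 1.56], [-3.14, 3.14]. Speed limits (rad/s): [2.22, 2.22, 2.57, 3.14, 3.14, 3.14].

## Interface

Orientations are given as a rotation vector (axis times angle).
In Python, from cell import r, imaging gives the robot as it stands. The module is installed in compiled form; this text tells all that it offers.
- The arm moves only by the tool carry_out, never from a script. Its argument "deltas" is a list of rows, each an object of numbers: "dx", "dy", "dz": the shift along the tool's x, y, z in units of 300 mm (1.0 is 300 mm); "rx", "ry", "rz": the turn, a rotation vector about the tool's x, y, z in units of 90 degrees (1.0 is 90 degrees). A call has 1 to 8 rows; each row is the pose to reach, as a shift and turn from the pose commanded when the call began, along the tool's axes at that moment; what a row does not reach only later rows make up. A row lasts 1/8 s, in which the tool goes at most 62.5 mm and 10.7 degrees, less where a joint would pass 70% of its speed; a pose out of reach is approached as far as the arm can. A call with a number of a shift or a turn outside -1 to 1 is refused whole. A call with a gripper value outside its range is refused whole. "grip" is the opening, from -1 (shut) to 1 (fully open), set as the call begins (left out, the last holds). The fingers move at their own pace and stop on an object; "grip_force" is the grip in N (left out, the last holds). Time passes only in rows, so rows that repeat a pose let the fingers close. It gives the time, the measured TCP pose, the force, the opening and the grip force at its end, in the units of the state.
- r.observe(): the state, without advancing time (a new reading comes with each control period).
- imaging.capture(name): name is "side" or "top" or "wrist"; returns the picture (480x640x3 uint8, red, green, blue); there is no depth.
- imaging.camera_model(name): a dict with "fx", "fy", "cx", "cy" (pixels), "R" (3x3) and "t" (3): a world point X has camera coordinates R X + t. Camera axes: x right, y down, z forward; pixel columns grow to the right and rows downward; lengths in m; the calibration is good to about 2 mm. A picture is of the moment at which its call begins: read the wrist's pose just before it. camera_model takes no time and is no camera call; for the wrist camera it gives the pose at the moment of the call.
- r.job_done(): hands the job in; it is judged then, once.
The state is a dict: "t": time; "qpos": joint angles; "joint_velocities": joint speeds; "tau": joint torques, N m; "tcp_pos": TCP position; "tcp_rot": TCP orientation; "wrist_force": force on the tool from outside, world axes, zero at the start; "wrist_torque": the same for the moment, N m; "grip_width": finger opening in m; "gripper_force": force on a finger pad.
Only numpy, scipy, OpenCV 4.12 (cv2) and the standard library are available. Lean on these libraries where they do the work, as an engineer would, in place of code of your own. Each camera call takes 0.05 s, during which the arm holds its last target. There are 200 camera calls.

## Task

Close up the clear tray tower against dust: push its raised top flap down until it lies flat, and push its middle tray fully home, with the fingertips only. Leave the bottom tray standing open as it is, so the wet screw in it can dry, and do not pick up or disturb any of the gear lying about, including the nut on top of the tower.

Things in the scene. Friction and masses are not known exactly. Their poses are not given: they have to be found in the camera images.
- tower: clear acrylic tray tower, 180 deep (x) x 240 wide (y) x 124 mm high, fixed on the bench; origin centre of underside. +x runs from open front to back, +y to the robot's left, z up. Bottom tray z 5-42 mm, middle tray z 47-83, top tier above does not slide. Left half of its top (y 2 to 120) is a fixed grey cover, top at z 124; right half (y 0 to -120) has the hinged flap
- flap (a joint): hinge of the clear flap on the tower's top, rad: 0 = lying flat and shut, grows as its free (-y) edge rises; starts about 0.8 to 1.35, limit 1.6. The hinge is stiff, about 0.13 N m of friction: the flap mostly stays where it is left and must be pushed all the way down
- flap_hinge (a point): middle of the flap's hinge axis, at tower x 0, y 0, z 125.5 mm; the axis runs along the tower's x. The flap is a plate 170 mm long along the axis, 120 mm from hinge to free edge, 5 mm thick, its mid-plane through the axis; aluminium edging on three edges
- flap_edge (a point): middle of the flap's free edge, on its outer (upper when shut) face; 120 mm from the hinge axis
- mid_tray (a joint): slide of the middle tray, m: 0 = fully home, grows as it comes out of the tower along the tower's -x; starts about 0.04 to 0.075. Slides with about 2 N of friction and stays where left; it stops hard at 0
- mid_tray_front (a point): centre of the outer face of the middle tray's front plate; the plate is 234 mm wide, 36 mm high and 6 mm thick, upright, facing the tower's -x. When fully home this face is at tower x -100 mm, 10 mm proud of the tower's frame; the centre is at z 65 mm
- low_tray (a joint): slide of the bottom tray, same kind as the middle tray, starts about 0.08 to 0.105 m out, always further than the middle one; a spare ice screw lies in it; it must stay as it is
- low_tray_front (a point): centre of the outer face of the bottom tray's front plate (234 x 36 x 6 mm), at z 24 mm; nothing of this tray stands higher than z 42 mm
- nut: gold climbing nut, a tapered hexagonal block 40 mm across at its foot, 26 at its top, 28 mm high, loose on the tower's fixed grey cover; origin at its underside
- belay: blue belay device with a steel keeper, 87 x 50 x 30 mm high, loose on the bench beside the trays (tower's left); origin at its underside
- carabiner: steel carabiner lying flat, 115 x 55 x 10 mm, loose on the bench beside the trays (tower's right); origin at its underside
- ice_screw: steel ice screw lying flat, 170 mm long, 24 mm high, loose on the bench to the robot's right; origin at its underside
- headlamp: grey plastic headlamp, 65 x 80 x 40 mm high, loose on the bench to the robot's left; origin at its underside
- flask: steel flask, 72 mm across, 240 mm high, standing far right; origin at its underside
- mug: white mug, 84 mm across, 85 mm high, standing far left; origin at its underside

How it is judged:
By the outcome, as a careful person would: the job done as asked, in the order asked, and still so for the second after the job is handed in, with the robot touching nothing.
It also fails if it takes over 45 s, if anything falls off the work surface, if the arm or the gripper's body presses on something with over 40 N, if the wrist force passes 120 N, or if a joint passes its speed limit or range.

## Working session

There is one attempt and no reset: what is moved stays moved. The work goes in short steps, Python scripts to look and compute and a tool call to move; the robot and the scene stay as the last step left them, time stands still between calls to the robot, and variables do not carry over. Pictures are saved under pics/ and viewed, at most 10 in all, crops included, and the job is handed in when it is done.

Besides the shell and the picture viewer there is one more tool, called after ">>>" as name([rows], argument=value, ...), one row to a line, values as JSON. carry_out: Moves the arm, as the interface text tells. Its arguments: {"type":"object","properties":{"deltas":{"type":"array"},"grip":{"type":"number"},"grip_force":{"type":"number"}},"required":["deltas"]}

```bash
mkdir -p pics; python3 - <<'E'
from cell import r, imaging
import cv2,numpy as np
for n in ("side","top"):
    im=imaging.capture(n); cv2.imwrite(f"pics/{n}0.png",im[:,:,::-1])
    m=imaging.camera_model(n); print(n,m['fx'],m['cx'],m['cy'],np.round(m['R'],3).tolist(),np.round(m['t'],3), np.round(-np.array(m['R']).T@m['t'],3))
s=r.observe();print(s)
E
```

```text
side 503.04788586782917 319.0205327937764 240.43234508389955 [[-0.985, -0.172, 0.015], [-0.141, 0.749, -0.648], [0.1, -0.64, -0.762]] [0.523 0.172 1.089] [0.431 0.659 0.933]
top 526.0102313230498 311.9157283424196 238.8748243771644 [[-0.006, -1.0, 0.0], [-0.998, 0.006, -0.07], [0.07, -0.0, -0.998]] [-0.013  0.542  1.209] [ 0.455 -0.015  1.244]
{'t': 0.1, 'qpos': array([9.58296101e-01, 1.04634556e-01, 9.65733856e-02, 1.56390011e+00,
       9.25367667e-06, 1.35310537e+00]), 'joint_velocities': array([-3.87077166e-04, -2.61448961e-03,  1.04862913e-03,  6.00680562e-04,
        6.61635582e-05, -5.05511786e-04]), 'tau': array([ 7.45936821e-03, -5.58207786e+01,  5.04718673e+01,  1.30122193e-02,
       -2.00016643e-04,  7.21485634e-06]), 'tcp_pos': array([0.23059373, 0.55360817, 0.23061753]), 'tcp_rot': array([-6.16051091e-01, -3.08011004e+00,  1.66838540e-03]), 'wrist_force': array([-0.13598981, -1.12457576, -0.30478527]), 'wrist_torque': array([ 0.01780262,  0.01305402, -0.02725777]), 'gripper_force': 0.0, 'grip_width': 0.08519065120346758}
```

View pics/side0.png

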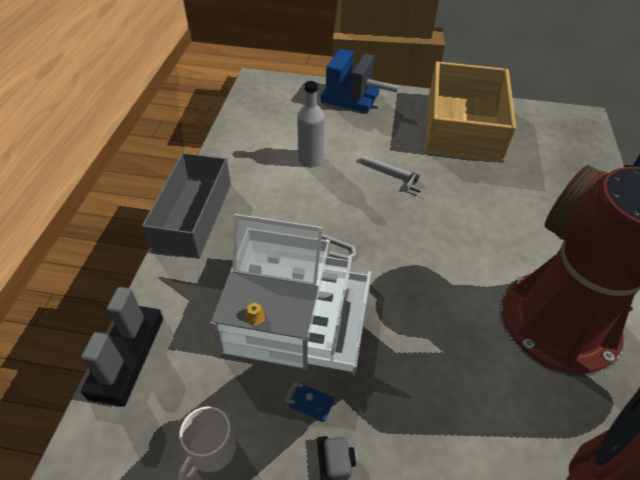

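View pics/top0.png

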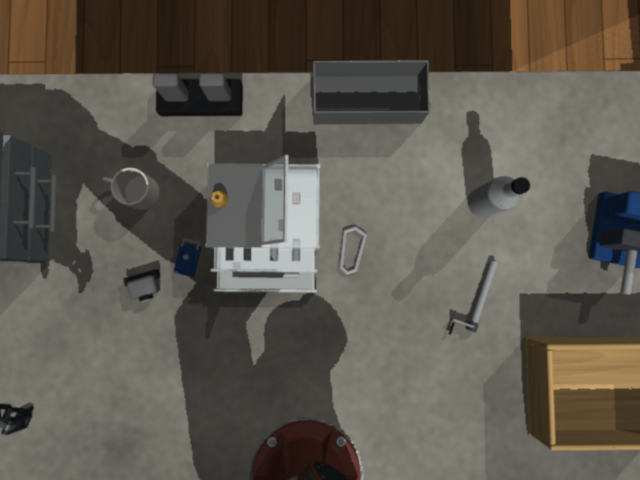

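The tower is at about columns 207-320 and rows 163-292 in the top view. The flap stands up at columns 263-287 and the tray fronts are near rows 262-292. I'll zoom in.

```bash
python3 - <<'E'
import cv2
a=cv2.imread("pics/top0.png")[145:305,190:340]; cv2.imwrite("pics/topc.png",cv2.resize(a,None,fx=3.7,fy=3.7,interpolation=cv2.INTER_CUBIC))
a=cv2.imread("pics/side0.png")[205:385,205:385]; cv2.imwrite("pics/sidec.png",cv2.resize(a,None,fx=3.3,fy=3.3,interpolation=cv2.INTER_CUBIC))
E
```

```text
(no output)
```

View pics/topc.png

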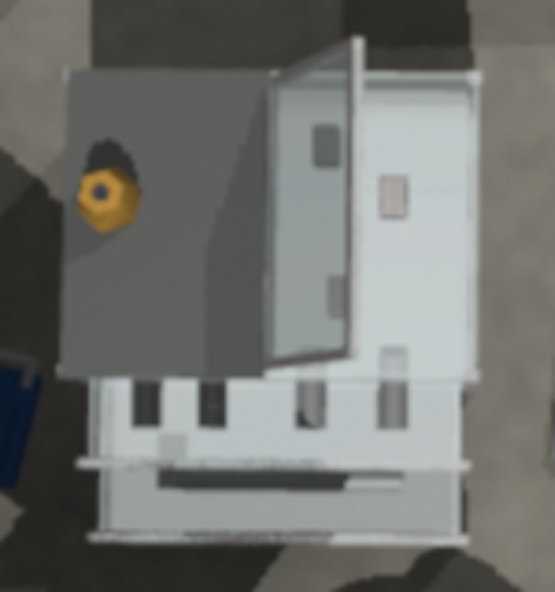

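View pics/sidec.png

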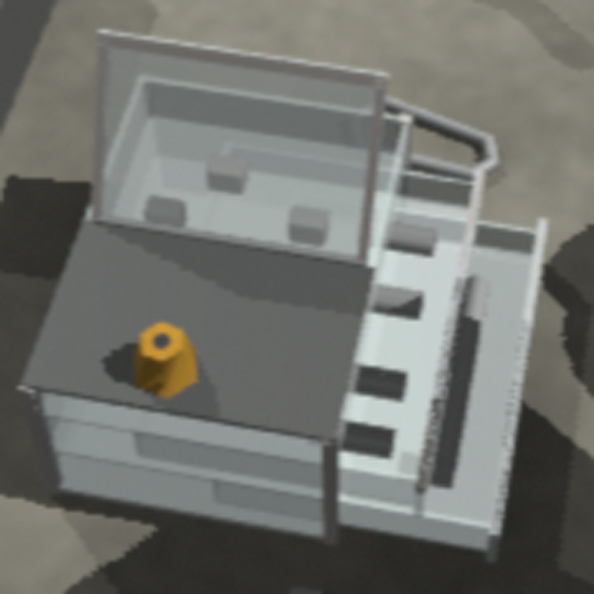

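The top crop shows the cover corners at (60,373), (66,70), (478,378) and (478,76). The middle front lip runs (78,464)-(470,466), the low lip (90,538)-(468,541), and the flap's free edge (357,38)-(352,356). The side crop shows the free edge at (98,32)-(386,73).

```bash
cat > h.py <<'E'
import numpy as np
from cell import r, imaging
def ray(n,uv,m=None):
    m=m or imaging.camera_model(n); R=np.array(m['R']); c=-R.T@np.array(m['t'])
    d=R.T@np.array([(uv[0]-m['cx'])/m['fx'],(uv[1]-m['cy'])/m['fy'],1]); return c,d/np.linalg.norm(d)
def onz(n,uv,z):
    c,d=ray(n,uv); return c+d*(z-c[2])/d[2]
def two(a,ua,b,ub):
    c1,d1=ray(a,ua);c2,d2=ray(b,ub)
    s=np.linalg.lstsq(np.c_[d1,-d2],c2-c1,rcond=None)[0]
    p,q=c1+s[0]*d1,c2+s[1]*d2; return (p+q)/2,np.linalg.norm(p-q)
T=lambda u,v:((u+.5)/3.7-.5+190,(v+.5)/3.7-.5+145)
S=lambda u,v:((u+.5)/3.3-.5+205,(v+.5)/3.3-.5+205)
E
python3 - <<'E'
from h import *
np.set_printoptions(precision=4,suppress=True)
c=[onz("top",T(*p),.124) for p in [(60,373),(66,70),(478,76),(478,378)]]
c=np.array(c);print(c)
print("sides",[np.linalg.norm(c[i]-c[i-1]) for i in range(4)])
ctr=c.mean(0)[:2]; 
yv=(c[0]+c[1]-c[2]-c[3])[:2]; xv=(c[1]+c[2]-c[0]-c[3])[:2]
yaw=np.mean([np.arctan2(-yv[0],yv[1]),np.arctan2(xv[1],xv[0])]); print("ctr",ctr,"yaws",np.arctan2(-yv[0],yv[1]),np.arctan2(xv[1],xv[0]))
R=np.array([[np.cos(yaw),-np.sin(yaw)],[np.sin(yaw),np.cos(yaw)]])
tl=lambda p:np.r_[R.T@(p[:2]-ctr),p[2]]
for p in [(78,464),(470,466)]: q=onz("top",T(*p),.083); print("mid",q,tl(q))
for p in [(90,538),(468,541)]: q=onz("top",T(*p),.042); print("low",q,tl(q))
for a,b in [((357,38),(98,32)),((352,356),(386,73))]:
    q,e=two("top",T(*a),"side",S(*b)); print("flap",q,tl(q),e)
q,e=two("top",T(101,192),"side",S(162,340));print("nut top",q,tl(q),e)
q,e=two("top",T(60,373),"side",S(335,440));print("cover FL",q,tl(q),e)
from scipy.spatial.transform import Rotation as Ro
print(Ro.from_rotvec(r.observe()['tcp_rot']).as_matrix())
E
```

```text
[[ 0.5214  0.2104  0.124 ]
 [ 0.6982  0.2083  0.124 ]
 [ 0.6933 -0.0317  0.124 ]
 [ 0.5171 -0.0305  0.124 ]]
sides [np.float64(0.24088498521708238), np.float64(0.17681969495147237), np.float64(0.2400645593738703), np.float64(0.17616572117177146)]
ctr [0.6075 0.0891] yaws -0.019161400113547167 -0.009082416794837716
mid [0.4695 0.2074 0.083 ] [-0.1397  0.1164  0.083 ]
mid [ 0.467  -0.0259  0.083 ] [-0.1389 -0.117   0.083 ]
low [0.4245 0.2076 0.042 ] [-0.1846  0.1159  0.042 ]
low [ 0.4214 -0.0248  0.042 ] [-0.1845 -0.1165  0.042 ]
flap [0.6924 0.0338 0.2302] [ 0.0857 -0.0541  0.2302] 0.0019695254214062226
flap [0.5233 0.0365 0.2328] [-0.0834 -0.0538  0.2328] 0.0007375289265076208
nut top [0.6227 0.1826 0.1508] [0.0138 0.0937 0.1508] 0.0006329741615411469
cover FL [0.5208 0.2107 0.122 ] [-0.0884  0.1203  0.122 ] 0.0013851601554772924
[[-0.9231  0.3846 -0.0007]
 [ 0.3846  0.9231 -0.0009]
 [ 0.0003 -0.0011 -1.    ]]
```

The measurements agree with the given sizes. Tower centre is (0.6075, 0.0891) with yaw about -0.014. The middle tray is about 41 mm out, the low tray about 87 mm out, and the flap is at about 1.10 rad. I'll move above the cover with the gripper shut.

>>> carry_out([
  {"dx":-0.1,"dy":-0.05,"dz":-0.02,"rz":-0.03},
  {"dx":-0.22,"dy":-0.11,"dz":-0.04,"rz":-0.06},
  {"dx":-0.36,"dy":-0.18,"dz":-0.06,"rz":-0.1},
  {"dx":-0.5,"dy":-0.25,"dz":-0.08,"rz":-0.14},
  {"dx":-0.64,"dy":-0.32,"dz":-0.08,"rz":-0.18},
  {"dx":-0.78,"dy":-0.39,"dz":-0.08,"rz":-0.21},
  {"dx":-0.9,"dy":-0.45,"dz":-0.08,"rz":-0.242},
  {"dx":-1.0,"dy":-0.5,"dz":-0.08,"rz":-0.242},
], grip=-1)

```text
$.deltas[0]: bad value
```

```bash
cat >> h.py <<'E'
from scipy.spatial.transform import Rotation as Ro
ctr=np.array([.6075,.0891]); RT=Ro.from_euler('z',-.014).as_matrix()
def st():
    s=r.observe(); M=Ro.from_rotvec(s['tcp_rot']).as_matrix(); p=s['tcp_pos']
    print("t",round(s['t'],2),"tower",np.round(RT.T@(p-np.r_[ctr,0]),4),"F",np.round(s['wrist_force'],1),"w",round(s['grip_width'],3),"axes",np.round((RT.T@M),3).tolist())
    return p,M
def go(*q):
    p,M=st(); print("units",np.round(M.T@(np.r_[ctr,0]+RT@np.array(q)-p)/.3,3))
E
python3 -c "
from h import *
go(0,.03,.25)"
```

```text
t 0.1 tower [-0.3834  0.4592  0.2306] F [-0.1 -1.1 -0.3] w 0.085 axes [[-0.928, 0.372, -0.001], [0.372, 0.928, -0.001], [0.0, -0.001, -1.0]]
units [-1.718 -0.853 -0.064]
```

>>> carry_out([
  {"dx":-0.1,"dy":-0.05,"dz":-0.02,"rx":0,"ry":0,"rz":-0.03},
  {"dx":-0.22,"dy":-0.11,"dz":-0.04,"rx":0,"ry":0,"rz":-0.06},
  {"dx":-0.36,"dy":-0.18,"dz":-0.06,"rx":0,"ry":0,"rz":-0.1},
  {"dx":-0.5,"dy":-0.25,"dz":-0.08,"rx":0,"ry":0,"rz":-0.14},
  {"dx":-0.64,"dy":-0.32,"dz":-0.08,"rx":0,"ry":0,"rz":-0.18},
  {"dx":-0.78,"dy":-0.39,"dz":-0.08,"rx":0,"ry":0,"rz":-0.21},
  {"dx":-0.9,"dy":-0.45,"dz":-0.08,"rx":0,"ry":0,"rz":-0.242},
  {"dx":-1.0,"dy":-0.5,"dz":-0.08,"rx":0,"ry":0,"rz":-0.242},
], grip=-1)

```text
t: 1.1
tcp_pos: [0.4508, 0.2986, 0.2549]
tcp_rot: [-0.023, -3.141, 0.0]
wrist_force: [-0.4, -0.3, 0.3]
grip_width: 0.0001
gripper_force: 0.0
```

```bash
python3 -c "
from h import *
go(0,.03,.25)"
```

```text
t 1.1 tower [-0.1596  0.2073  0.2549] F [-0.4 -0.3  0.3] w 0.0 axes [[-1.0, 0.001, -0.0], [0.001, 1.0, -0.0], [0.0, -0.0, -1.0]]
units [-0.533 -0.591  0.016]
```

>>> carry_out([
  {"dx":-0.1,"dy":-0.11,"dz":0,"rx":0,"ry":0,"rz":0},
  {"dx":-0.2,"dy":-0.22,"dz":0,"rx":0,"ry":0,"rz":0},
  {"dx":-0.32,"dy":-0.35,"dz":0,"rx":0,"ry":0,"rz":0},
  {"dx":-0.44,"dy":-0.48,"dz":0,"rx":0,"ry":0,"rz":0},
  {"dx":-0.5,"dy":-0.56,"dz":0.02,"rx":0,"ry":0,"rz":0},
  {"dx":-0.53,"dy":-0.59,"dz":0.06,"rx":0,"ry":0,"rz":0},
  {"dx":-0.53,"dy":-0.59,"dz":0.11,"rx":0,"ry":0,"rz":0},
  {"dx":-0.53,"dy":-0.59,"dz":0.12,"rx":0,"ry":0,"rz":0},
])

```text
t: 2.1
tcp_pos: [0.605, 0.1218, 0.2175]
tcp_rot: [-0.021, -3.139, -0.001]
wrist_force: [0.7, -0.4, -0.7]
grip_width: -0.0002
gripper_force: 0.0
```

```bash
python3 - <<'E'
from h import *
import cv2
go(0,-.0285,.2157)
# path table relative to current, tip centre = contact+14.5mm
p,M=st(); rho=.10
for th in np.linspace(1.2,0,13):
    y=-rho*np.cos(th)+.0025*np.sin(th)+.0145; z=rho*np.sin(th)+.0025*np.cos(th)+.1255
    print(round(th,2),np.round(M.T@(np.r_[ctr,0]+RT@np.array([0,y,z])-p)/.3,3))
im=imaging.capture("side");cv2.imwrite("pics/s1.png",cv2.resize(im[80:400,150:450,::-1],None,fx=1.8,fy=1.8))
E
```

```text
t 2.1 tower [-0.003   0.0327  0.2175] F [ 0.7 -0.4 -0.7] w -0.0 axes [[-1.0, -0.0, -0.003], [-0.0, 1.0, 0.0], [0.003, 0.0, -1.0]]
units [-0.01  -0.204  0.006]
t 2.1 tower [-0.003   0.0327  0.2175] F [ 0.7 -0.4 -0.7] w -0.0 axes [[-1.0, -0.0, -0.003], [-0.0, 1.0, 0.0], [0.003, 0.0, -1.0]]
1.2 [-0.01  -0.174 -0.007]
1.1 [-0.01  -0.204  0.006]
1.0 [-0.01  -0.234  0.021]
0.9 [-0.01  -0.261  0.04 ]
0.8 [-0.01  -0.287  0.061]
0.7 [-0.01  -0.31   0.085]
0.6 [-0.01  -0.331  0.111]
0.5 [-0.01  -0.349  0.139]
0.4 [-0.01  -0.365  0.169]
0.3 [-0.01  -0.377  0.2  ]
0.2 [-0.01  -0.386  0.232]
0.1 [-0.011 -0.392  0.265]
0.0 [-0.011 -0.394  0.298]
```

View pics/s1.png

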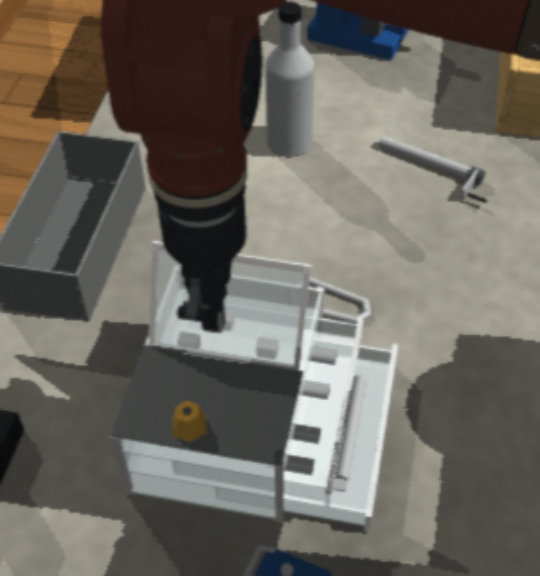

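The shut fingertips hang over the cover on the outer side of the flap, clear of the nut (about (190,420) in this crop). I'll push along the flap's arc.

>>> carry_out([
  {"dx":0,"dy":-0.09,"dz":0,"rx":0,"ry":0,"rz":0},
  {"dx":0,"dy":-0.17,"dz":0,"rx":0,"ry":0,"rz":0},
  {"dx":0,"dy":-0.204,"dz":0.006,"rx":0,"ry":0,"rz":0},
  {"dx":0,"dy":-0.234,"dz":0.021,"rx":0,"ry":0,"rz":0},
  {"dx":0,"dy":-0.261,"dz":0.04,"rx":0,"ry":0,"rz":0},
  {"dx":0,"dy":-0.287,"dz":0.061,"rx":0,"ry":0,"rz":0},
  {"dx":0,"dy":-0.31,"dz":0.085,"rx":0,"ry":0,"rz":0},
  {"dx":0,"dy":-0.331,"dz":0.111,"rx":0,"ry":0,"rz":0},
])

```text
t: 3.15
tcp_pos: [0.6049, 0.021, 0.1854]
tcp_rot: [-0.023, -3.141, -0.0]
wrist_force: [1.0, 0.5, 1.8]
grip_width: 0.0001
gripper_force: 0.5
```

```bash
python3 - <<'E'
from h import *
p,M=st(); rho=.10
for th in np.linspace(.5,0,6):
    y=-rho*np.cos(th)+.0025*np.sin(th)+.0145; z=rho*np.sin(th)+.0025*np.cos(th)+.1255
    print(round(th,2),np.round(M.T@(np.r_[ctr,0]+RT@np.array([0,y,z])-p)/.3,3))
E
```

```text
t 3.15 tower [-0.0016 -0.0681  0.1854] F [1.  0.5 1.8] w 0.0 axes [[-1.0, 0.001, -0.0], [0.001, 1.0, 0.0], [0.0, 0.0, -1.0]]
0.5 [-0.005 -0.013  0.033]
0.4 [-0.005 -0.028  0.062]
0.3 [-0.005 -0.041  0.093]
0.2 [-0.005 -0.05   0.125]
0.1 [-0.005 -0.056  0.158]
0.0 [-0.005 -0.058  0.191]
```

>>> carry_out([
  {"dx":0,"dy":-0.013,"dz":0.033,"rx":0,"ry":0,"rz":0},
  {"dx":0,"dy":-0.028,"dz":0.062,"rx":0,"ry":0,"rz":0},
  {"dx":0,"dy":-0.041,"dz":0.093,"rx":0,"ry":0,"rz":0},
  {"dx":0,"dy":-0.05,"dz":0.125,"rx":0,"ry":0,"rz":0},
  {"dx":0,"dy":-0.056,"dz":0.155,"rx":0,"ry":0,"rz":0},
  {"dx":0,"dy":-0.058,"dz":0.175,"rx":0,"ry":0,"rz":0},
  {"dx":0,"dy":-0.058,"dz":0.184,"rx":0,"ry":0,"rz":0},
  {"dx":0,"dy":-0.058,"dz":0.187,"rx":0,"ry":0,"rz":0},
])

```text
t: 4.15
tcp_pos: [0.6046, 0.0042, 0.1299]
tcp_rot: [-0.023, -3.141, -0.0]
wrist_force: [-0.3, -0.9, 1.1]
grip_width: -0.0001
gripper_force: 0.4
```

```bash
python3 -c "
from h import *
go(0,-.0855,.128)"
```

```text
t 4.15 tower [-0.0017 -0.085   0.1299] F [-0.3 -0.9  1.1] w -0.0 axes [[-1.0, 0.001, -0.0], [0.001, 1.0, 0.0], [0.0, 0.0, -1.0]]
units [-0.006 -0.002  0.006]
```

Nearly flat. I'll press in small increments until the force rises.

>>> carry_out([
  {"dx":0,"dy":0,"dz":0.004,"rx":0,"ry":0,"rz":0},
  {"dx":0,"dy":0,"dz":0.007,"rx":0,"ry":0,"rz":0},
  {"dx":0,"dy":0,"dz":0.009,"rx":0,"ry":0,"rz":0},
  {"dx":0,"dy":0,"dz":0.009,"rx":0,"ry":0,"rz":0},
])

```text
t: 4.65
tcp_pos: [0.6048, 0.0041, 0.128]
tcp_rot: [0.023, 3.141, 0.0]
wrist_force: [-2.7, 1.0, 6.3]
grip_width: -0.0002
gripper_force: 2.8
```

It stops at z 0.128 with 6 N, so it is flat. I'll press slightly more, lift, and go to the tray front.

>>> carry_out([
  {"dx":0,"dy":0,"dz":0.006,"rx":0,"ry":0,"rz":0},
  {"dx":0,"dy":0,"dz":0.006,"rx":0,"ry":0,"rz":0},
  {"dx":0,"dy":0,"dz":-0.1,"rx":0,"ry":0,"rz":0},
  {"dx":0.06,"dy":0.03,"dz":-0.22,"rx":0,"ry":0,"rz":0},
  {"dx":0.2,"dy":0.1,"dz":-0.24,"rx":0,"ry":0,"rz":0},
  {"dx":0.36,"dy":0.18,"dz":-0.24,"rx":0,"ry":0,"rz":0},
  {"dx":0.5,"dy":0.26,"dz":-0.24,"rx":0,"ry":0,"rz":0},
  {"dx":0.59,"dy":0.28,"dz":-0.2,"rx":0,"ry":0,"rz":0},
])

```text
t: 5.65
tcp_pos: [0.428, 0.0917, 0.188]
tcp_rot: [0.021, 3.139, 0.0]
wrist_force: [-0.1, 0.1, 0.9]
grip_width: -0.0002
gripper_force: 0.0
```

```bash
python3 - <<'E'
from h import *
import cv2
go(-.175,0,.067)
im=imaging.capture("side");cv2.imwrite("pics/s2.png",cv2.resize(im[180:400,200:450,::-1],None,fx=2.6,fy=2.6))
E
```

```text
t 5.65 tower [-1.796e-01  1.000e-04  1.880e-01] F [-0.1  0.1  0.9] w -0.0 axes [[-1.0, -0.001, 0.002], [-0.001, 1.0, 0.0], [-0.002, 0.0, -1.0]]
units [-0.014 -0.     0.403]
```

View pics/s2.png

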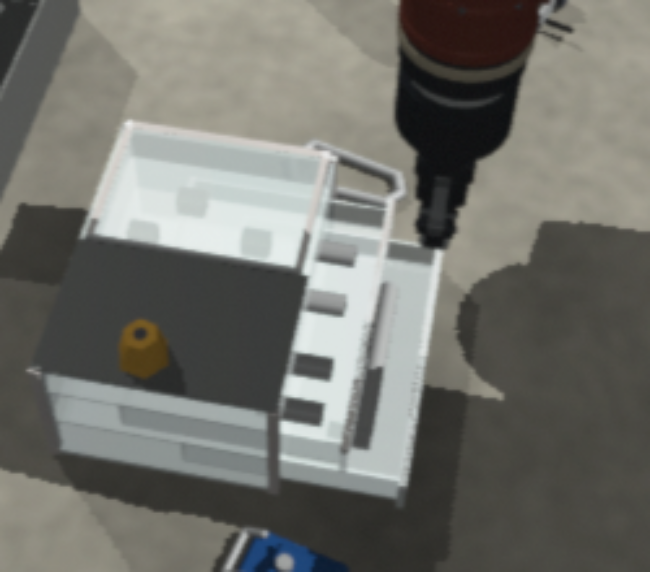

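The flap lies flat, with its edging level with the tower rim at about (130,125)-(330,155). The nut and trays are unchanged. I'll descend in front of the middle tray.

>>> carry_out([
  {"dx":0,"dy":0,"dz":0.1,"rx":0,"ry":0,"rz":0},
  {"dx":0,"dy":0,"dz":0.2,"rx":0,"ry":0,"rz":0},
  {"dx":0,"dy":0,"dz":0.3,"rx":0,"ry":0,"rz":0},
  {"dx":0,"dy":0,"dz":0.37,"rx":0,"ry":0,"rz":0},
  {"dx":0,"dy":0,"dz":0.4,"rx":0,"ry":0,"rz":0},
  {"dx":0,"dy":0,"dz":0.4,"rx":0,"ry":0,"rz":0},
])

```text
t: 6.45
tcp_pos: [0.4288, 0.0906, 0.0672]
tcp_rot: [-0.023, -3.141, -0.0]
wrist_force: [0.7, 0.5, 0.5]
grip_width: -0.0001
gripper_force: 0.0
```

>>> carry_out([
  {"dx":-0.03,"dy":0,"dz":0,"rx":0,"ry":0,"rz":0},
  {"dx":-0.06,"dy":0,"dz":0,"rx":0,"ry":0,"rz":0},
  {"dx":-0.09,"dy":0,"dz":0,"rx":0,"ry":0,"rz":0},
  {"dx":-0.12,"dy":0,"dz":0,"rx":0,"ry":0,"rz":0},
  {"dx":-0.14,"dy":0,"dz":0,"rx":0,"ry":0,"rz":0},
  {"dx":-0.16,"dy":0,"dz":0,"rx":0,"ry":0,"rz":0},
  {"dx":-0.17,"dy":0,"dz":0,"rx":0,"ry":0,"rz":0},
  {"dx":-0.18,"dy":0,"dz":0,"rx":0,"ry":0,"rz":0},
])

```text
t: 7.45
tcp_pos: [0.4829, 0.0898, 0.0671]
tcp_rot: [-0.023, -3.141, -0.0]
wrist_force: [-2.4, -0.2, 0.7]
grip_width: 0.0001
gripper_force: 1.1
```

```bash
python3 -c "
from h import *
go(-.111,0,.067)"
```

```text
t 7.45 tower [-0.1246 -0.001   0.0671] F [-2.4 -0.2  0.7] w 0.0 axes [[-1.0, 0.001, -0.0], [0.001, 1.0, 0.0], [0.0, 0.0, -1.0]]
units [-0.045  0.003  0.   ]
```

Sliding with about 2.4 N. About 13 mm to go.

>>> carry_out([
  {"dx":-0.01,"dy":0,"dz":0,"rx":0,"ry":0,"rz":0},
  {"dx":-0.02,"dy":0,"dz":0,"rx":0,"ry":0,"rz":0},
  {"dx":-0.027,"dy":0,"dz":0,"rx":0,"ry":0,"rz":0},
  {"dx":-0.033,"dy":0,"dz":0,"rx":0,"ry":0,"rz":0},
  {"dx":-0.038,"dy":0,"dz":0,"rx":0,"ry":0,"rz":0},
  {"dx":-0.041,"dy":0,"dz":0,"rx":0,"ry":0,"rz":0},
])

```text
t: 8.2
tcp_pos: [0.4953, 0.0896, 0.0671]
tcp_rot: [-0.023, -3.141, -0.0]
wrist_force: [-2.1, 0.4, -1.2]
grip_width: 0.0002
gripper_force: 1.0
```

>>> carry_out([
  {"dx":-0.004,"dy":0,"dz":0,"rx":0,"ry":0,"rz":0},
  {"dx":-0.007,"dy":0,"dz":0,"rx":0,"ry":0,"rz":0},
  {"dx":-0.01,"dy":0,"dz":0,"rx":0,"ry":0,"rz":0},
  {"dx":-0.01,"dy":0,"dz":0,"rx":0,"ry":0,"rz":0},
])

```text
t: 8.7
tcp_pos: [0.4966, 0.0896, 0.0671]
tcp_rot: [-0.023, -3.138, 0.0]
wrist_force: [-11.4, -0.6, 6.5]
grip_width: -0.0001
gripper_force: 5.8
```

It hit the hard stop at 11 N, with the TCP at tower x -0.111 as expected. I'll retract and check.

>>> carry_out([
  {"dx":0.06,"dy":0,"dz":0,"rx":0,"ry":0,"rz":0},
  {"dx":0.15,"dy":0,"dz":-0.05,"rx":0,"ry":0,"rz":0},
  {"dx":0.2,"dy":0,"dz":-0.15,"rx":0,"ry":0,"rz":0},
  {"dx":0.22,"dy":0,"dz":-0.3,"rx":0,"ry":0,"rz":0},
  {"dx":0.22,"dy":0,"dz":-0.45,"rx":0,"ry":0,"rz":0},
  {"dx":0.22,"dy":0,"dz":-0.55,"rx":0,"ry":0,"rz":0},
  {"dx":0.22,"dy":0,"dz":-0.55,"rx":0,"ry":0,"rz":0},
])

```text
t: 9.57
tcp_pos: [0.4339, 0.0905, 0.235]
tcp_rot: [0.023, 3.136, -0.0]
wrist_force: [0.7, -0.4, -0.3]
grip_width: 0.0004
gripper_force: 0.0
```

```bash
python3 - <<'E'
from h import *
import cv2
st()
im=imaging.capture("side");cv2.imwrite("pics/s3.png",cv2.resize(im[190:390,200:400,::-1],None,fx=3,fy=3,interpolation=2)[:600])
E
```

```text
t 9.57 tower [-0.1736 -0.0011  0.235 ] F [ 0.7 -0.4 -0.3] w 0.0 axes [[-1.0, 0.001, 0.006], [0.001, 1.0, -0.0], [-0.006, -0.0, -1.0]]
```

View pics/s3.png

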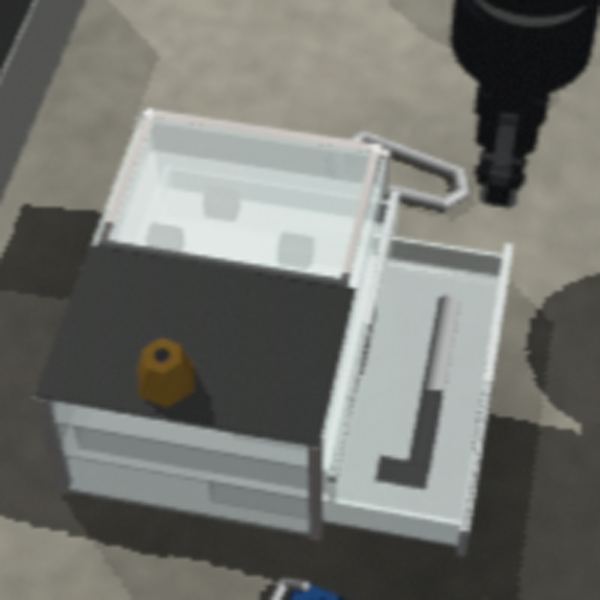

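The flap looks flat, the middle tray is home, the bottom tray is still open and the nut is in place. I'll do a quick projection check, then hand in.

```bash
python3 - <<'E'
from h import *
def px(n,q):
    m=imaging.camera_model(n); c=np.array(m['R'])@(np.r_[ctr,0]+RT@np.array(q))+m['t']
    u=np.array([m['fx']*c[0]/c[2]+m['cx'],m['fy']*c[1]/c[2]+m['cy']]); return np.round((u-[200,190])*3)
for k,q in dict(flapfront=(-.085,-.12,.128),flapback=(.085,-.12,.128),flapback10mm=(.085,-.12,.138),mid=(-.1,-.117,.083),low=(-.187,-.117,.042)).items(): print(k,px("side",q))
E
```

```text
flapfront [382. 142.]
flapback [148. 106.]
flapback10mm [147.  96.]
mid [400. 188.]
low [514. 241.]
```

```bash
python3 -c "
from cell import r
print(r.job_done())"
```

```text
the job is handed in; nothing more can be done
None
```

The flap was pushed flat first, then the middle tray fully home against its stop; the last picture shows the bottom tray still open and the nut in place, and the job is handed in.

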